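# Lock the rotary stage at zero

### The job

Lock the rotary stage ready for measuring: push it round by one of its black upright posts until the slot in its steel disc faces the locking bar, then push the bar by its red tab all the way home through the slot, and move clear. Push gently and pick nothing up; do not touch the ground ring that stands on the stage, and leave everything else where it is.

Things in the scene. Friction and masses are not known exactly. Their poses are not given: they have to be found in the camera images.
- stage: rotary indexing stage, fixed on the black T-slot bed (bed top 50 mm above the work surface): grey 200 x 200 x 22 mm base. Origin: on the disc's upright turning axis, at the base's underside (on the bed). Its +x axis points along the locking bar, from the axis towards the red tab; z up. The bar's guide, 50 mm wide, spans x = 90 to 156 mm, top at z = 53 mm
- lock_disc (a joint): turn of the steel locking disc (with its posts, work plate and ring), rad, anticlockwise positive seen from above, no stops, turns either way; the slot faces the bar at 0 and at whole turns (6.283). Stays where it is left; takes about 0.2 N m (2 to 3 N at a post). Disc 190 mm across, 12 mm thick, top at stage z = 48 mm; on it the dark work plate, 92 mm across, top at z = 58 mm
- slot_mouth (a point): middle of the slot's open end at the disc's rim, 95 mm from the axis, on the disc's top face. The straight radial slot is 20 mm wide, opening to 26 mm at the rim, runs 37 mm inwards, with a red line along each side; it is the only slot
- post_a (a point): black upright turning post on the disc, 14 mm thick, 34 mm tall (top at stage z = 82 mm), 80 mm from the axis, 60 degrees anticlockwise of the slot; the point is half-way up the post
- post_b (a point): a second such post, opposite the slot; half-way up
- post_c (a point): a third such post, 60 degrees clockwise of the slot; half-way up
- lock_bar (a joint): travel of the locking bar in m towards the disc: 0 drawn back (the start; nose 5 mm short of the disc's rim), 0.040 fully home (hard stop, nose through the slot). It slides captive in its guide with 3 N of friction and stays where it is left; off the slot its nose butts on the disc's rim
- push_face (a point): middle of the outer face (away from the disc) of the bar's red tab, 208 mm from the axis along stage +x when drawn back. The tab is 10 mm thick, 40 mm wide and stands from stage z = 45 to 79 mm; push it along stage -x. Behind and below the tab is the bare bed.
- ring_center (a point): centre of the dark ground steel ring on the stage's work plate (outside 72 mm, bore 47 mm, 24 mm high, top at stage z = 82 mm), loose round a low centring boss; not to be touched; it turns with the disc
- spare_ring: a like ring lying on the bed; origin: centre of its underside
- v_block: steel V-block 60 x 40 x 40 mm on the bed; origin: centre of its underside
- specimen: brass roughness specimen in a blue holder, 70 x 46 x 14 mm, on the bed; origin: centre of its underside
- gauge_block: steel block 35 x 30 x 25 mm on the bed; origin: centre of its underside
- cleaner: white bottle with red cap, 54 mm across, 145 mm tall, on the bench; origin: centre of its underside
- stylus_case: flat case with blue lid and grey bottom, 130 x 75 x 29 mm, on the bed; origin: centre of its underside
- driver: screwdriver with orange handle lying on the bed; origin: under its middle
- bar_nose (a point): tip of the flat steel bar (16 x 10 mm), on its centre line. The nose tapers over 14 mm to 9 mm wide, so that the bar centres the disc by itself when the slot is within about 4 degrees

How it is judged (in metres and radians):
On the way, in this order (a step that is already met when the one before it is completed fails the run):
1. the slot is brought round to face the bar (within 10 mm at the rim) while the bar is still back (x of slot_mouth in the frame of stage above 0.06 m and y of slot_mouth in the frame of stage between -0.01 and 0.01 m and value of joint lock_bar below 0.015 m), for 0.2 s.
2. the bar is pushed home through the slot (value of joint lock_bar above 0.037 m), for 0.2 s.
At the end, for the whole second after the job is handed in: The bar is home (at least 37 of its 40 mm) in the slot, the slot facing it within 4 mm at the rim, the disc at rest, and the ground ring still flat and centred on the stage (within 5 mm, height within 3 mm) (value of joint lock_bar above 0.037 m and x of slot_mouth in the frame of stage above 0.06 m and y of slot_mouth in the frame of stage between -0.004 and 0.004 m and velocity of joint lock_disc between -0.05 and 0.05 rad/s and z of ring_center in the frame of stage between 0.067 and 0.073 m and horizontal distance between ring_center and stage below 0.005 m); the robot touches nothing.
It fails at once if the ground ring is touched (contact force between any of the fingers, the arm and ground_ring above 1 N).
It fails at once if the ground ring is lifted from the stage (z of ring_center in the frame of stage above 0.078 m).
It fails at once if a bystander is moved by more than 20 mm or lifted (distance of any of spare_ring, v_block, specimen, gauge_block, cleaner, stylus_case, driver from where it was at the start of the episode above 0.02 m).
It fails at once if the bar or the disc is pushed hard (over 40 N) (contact force between the fingers and lock_bar above 40 N or contact force between the fingers and lock_disc above 40 N).
It also fails if it takes over 61 s, if anything falls off the work surface, if the arm or the gripper's body presses on something with over 40 N, if the wrist force passes 120 N, or if a joint passes its speed limit or range.

### The arm

A 7-joint arm with a two-finger parallel gripper is mounted at the origin on the work surface. World frame = base frame: x ahead of the robot, y to its left, z up, the work surface at z = 0. Lengths are in mm, angles in rad, forces in N, time in s.
With the tool pointing down it reaches from about 425 to 1025 mm from the base axis. Payload 3.6 kg.
Tool frame: the origin (TCP) lies midway between the tips of the shut fingers; the grasp point (between the pads) lies 19 mm behind it; z points along the fingers, y is the line along which they close (so a half turn about z gives the same grasp; the last joint's range is limited). The gripper opens to 85 mm and grips with 20 to 120 N. Pads are 22 mm wide; open, the fingers measure 114 mm over their backs; the gripper's body (76 mm by 85 mm) begins 54 mm behind the grasp point. The pads swing forward as they close: fully open they stand 13 mm farther back than shut.
Start: joints at [-0.093, 0.591, 0.048, 1.609, -0.033, 0.943, -0.034], TCP at [725.003, 0.003, 231.302] pointing down, gripper open.
Joint ranges: [-2.69, 2.69], [-0.47, 2.24], [-1.27, 1.36], [0.19, 2.51], [-1.53, 4.68], [0.08, 2.07], [-3.09, 3.09]. Speed limits (rad/s): [2.57, 2.57, 3.14, 3.14, 3.14, 3.14, 3.14].

### API

Orientations are given as a unit quaternion [x, y, z, w].
In Python, from cell import arm gives the robot as it stands.
- The arm moves only by the tool arm_command, never from a script. Its argument "moves" is text: rows parted by semicolons, each of 7 numbers parted by spaces: the closure, from 0 (fully open) to 1 (shut), then the shift along the tool's x, y, z in cm, then the turn, a rotation vector about the tool's x, y, z in rad. A call has 1 to 10 rows; each row is the pose to reach, as a shift and turn from the pose commanded when the call began, along the tool's axes at that moment; what a row does not reach only later rows make up. A row lasts 1/12 s, in which the tool goes at most 41.7 mm and 7.16 degrees, less where a joint would pass 70% of its speed; a pose out of reach is approached as far as the arm can. A call with a gripper value outside its range is refused whole. The fingers move at their own pace and stop on an object; the grip force is fixed at half the most. Time passes only in rows, so rows that repeat a pose let the fingers close. It gives the time, the measured TCP pose, the force and the opening at its end, in the units of the state.
- arm.get_state(): the state, without advancing time (a new reading comes with each control period).
- arm.snapshot(name): name is "scene" or "side" or "wrist"; returns (picture, depth): 420x560x3 uint8, blue, green, red; 420x560 float32, mm along the optical axis (not along the pixel's ray), 0 where there is no reading.
- arm.camera_model(name): a dict with "fx", "fy", "cx", "cy" (pixels), "k1" (the pictures are not rectified: a ray, as slopes to the right and down, at radius r is drawn at 1 + k1 r^2 times it, then the intrinsics apply), "rvec" (rotation vector, rad) and "tvec" (3), from world to camera coordinates, as OpenCV has them. Camera axes: x right, y down, z forward; pixel columns grow to the right and rows downward; lengths in mm; the calibration is good to about 2 mm. A picture is of the moment at which its call begins: read the wrist's pose just before it. camera_model takes no time and is no camera call; for the wrist camera it gives the pose at the moment of the call.
- arm.hand_in(): hands the job in, once; it reports no verdict.
The state is a dict: "time_s": time; "joints": joint angles; "dq": joint speeds; "effort": joint torques, N m; "position": TCP position; "tool_rot": TCP orientation; "ft_force": force on the tool from outside, world axes, zero at the start; "ft_torque": the same for the moment, N m; "grip_width": finger opening in mm.
Only numpy, scipy, OpenCV 4.12 (cv2) and the standard library are available. Lean on these libraries where they do the work, as an engineer would, in place of code of your own. Each camera call takes 0.05 s, during which the arm holds its last target. There are 200 camera calls.

## Working session

There is one attempt and no reset: what is moved stays moved. The work goes in short steps, Python scripts to look and compute and a tool call to move; the robot and the scene stay as the last step left them, time stands still between calls to the robot, and variables do not carry over. Pictures are saved under pics/ and viewed, on a budget of 10 in all, crops included, one or two more only if the job needs it, and the job is handed in when it is done.

Besides the shell and the picture viewer there is one more tool, called after "Request:" in YAML: its name, and indented under it one key for each argument. arm_command: Moves the arm, as the interface text tells. Its arguments: {"type":"object","properties":{"moves":{"type":"string"}},"required":["moves"]}

```bash
mkdir -p pics
cat > h.py <<'E'
import numpy as np,cv2,sys
from cell import arm
def snap(n,f):
    m=arm.camera_model(n);p,d=arm.snapshot(n);cv2.imwrite('pics/%s.png'%f,p);np.savez('pics/%s.npz'%f,p=p,d=d,**{k:np.array(v) for k,v in m.items()});return p,d,m
def load(f):
    z=np.load('pics/%s.npz'%f);return z['p'],z['d'],{k:z[k] for k in z.files if k not in'pd'}
def ray(m,u,v):
    x=(u-m['cx'])/m['fx'];y=(v-m['cy'])/m['fy'];a,b=x,y
    for _ in range(20):
        s=1+m['k1']*(a*a+b*b);a,b=x/s,y/s
    return np.array([a,b,1.])
def RT(m): return cv2.Rodrigues(np.array(m['rvec'],float))[0],np.array(m['tvec'],float).ravel()
def atz(m,u,v,z):
    R,t=RT(m);c=-R.T@t;r=R.T@ray(m,u,v);return c+r*(z-c[2])/r[2]
def atd(m,d,u,v):
    R,t=RT(m);return R.T@(ray(m,u,v)*d[int(v),int(u)]-t)
def proj(m,P):
    R,t=RT(m);c=R@np.array(P,float)+t;a,b=c[:2]/c[2];s=1+m['k1']*(a*a+b*b);return np.array([m['fx']*a*s+m['cx'],m['fy']*b*s+m['cy']])
E
python3 - <<'E'
from h import *
a=snap('scene','scene0')[0];b=snap('side','side0')[0];c=snap('wrist','wrist0')[0]
cv2.imwrite('pics/ab.png',np.hstack([cv2.resize(a,(400,300)),cv2.resize(b,(400,300))]))
for n in('scene','side','wrist'):
    m=arm.camera_model(n);R,t=RT(m);print(n,-R.T@t,R[2],m['fx'])
print(arm.get_state())
E
```

```text
scene [1339.67910866  759.65595813  814.90324547] [-0.59565492 -0.56764978 -0.56830356] 490.2832072394242
side [ 500.59410902 -770.81830397  792.58150333] [ 0.06845701  0.75201008 -0.65558712] 435.0833224707574
wrist [725.47890781  82.90008629 373.32806463] [-0.00230547 -0.32038677 -0.94728401] 367.28565892748145
{'time_s': 0.15, 'joints': array([-0.093511  ,  0.59193118,  0.04834704,  1.60950342, -0.03331843,
        0.94270202, -0.03372637]), 'dq': array([ 0.00075472, -0.00387435,  0.00065694, -0.00393888, -0.00087679,
        0.00123467,  0.00059905]), 'effort': array([ 2.83839137e-03, -5.49247491e+01,  1.54947661e+00, -1.98453355e+01,
        9.54968476e-03,  5.72513367e-03,  5.49048636e-06]), 'position': array([7.24372143e+02, 3.79538643e-03, 2.30397116e+02]), 'tool_rot': array([ 7.07098119e-01,  7.07114909e-01, -6.50031013e-04, -5.76833262e-04]), 'ft_force': array([-1.05532259, -0.25222556, -0.32054801]), 'ft_torque': array([ 0.01049778, -0.03455093,  0.00363343]), 'grip_width': 85.46820886539166}
```

View pics/scene0.png

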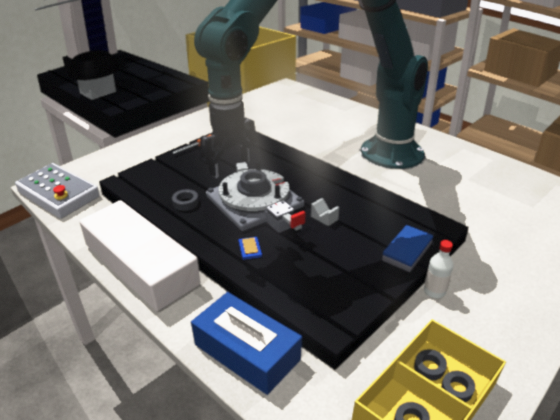

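View pics/wrist0.png

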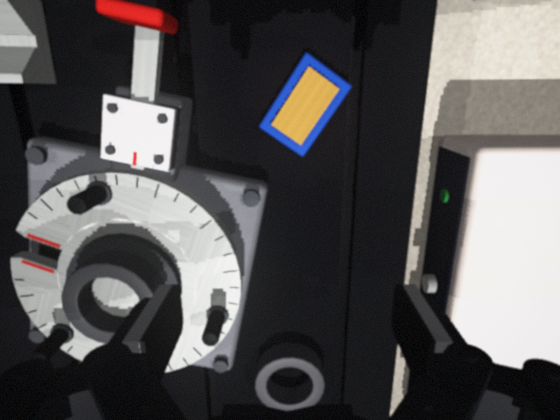

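The wrist view shows the slot at about (40,253), the bar guide at (138,130) and the red tab at (137,15). Posts are near (95,195), (215,325) and (55,345), and the V-block is beside the bar at top left.

Run:
```python
from h import *
p,d,m=load('wrist0')
big=cv2.resize(p[0:380,0:300],None,fx=2,fy=2,interpolation=cv2.INTER_CUBIC)[:600*1+160];cv2.imwrite('pics/crop0.png',cv2.resize(p[0:375,0:300],(480,600),interpolation=cv2.INTER_CUBIC))
# disc points by depth
H,W=d.shape
P=np.array([[atd(m,d,u,v) for u in range(0,300,2)] for v in range(0,400,2)]).reshape(-1,3)
C=np.array([p[v,u] for v in range(0,400,2) for u in range(0,300,2)]).astype(int)
zs=P[:,2];print(np.histogram(zs,bins=range(40,150,5)))
red=(C[:,2]>130)&(C[:,1]<60)&(C[:,0]<60)
for lab,sel in(('redhi',red&(zs>110)),('redlo',red&(zs<110))):
    print(lab,P[sel].mean(0),P[sel].min(0),P[sel].max(0))
# disc rim: fit circle to outer hull of points z 95-101 connected
s=(zs>94)&(zs<103)
Q=P[s,:2];print(len(Q),Q.min(0),Q.max(0))
from scipy.optimize import least_squares
best=None
q=cv2.convexHull(Q.astype(np.float32)).reshape(-1,2)
r=least_squares(lambda c:np.hypot(*(q-c).T)-95,[q[:,0].mean(),q[:,1].mean()],loss='soft_l1')
print(r.x,np.round(r.fun,1))
for n,u,v,z in(('slotL1',28,235,98),('slotL1in',60,247,98),('slotL2',22,262,98),('slotL2in',55,272,98),('barline',134,158,103),('tabL',97,4,129),('tabR',178,25,129)):print(n,atz(m,u,v,z).round(1))
```

```text
(array([ 110, 3639, 8288,  338,  554,  572, 2228,  428,  219,  433,  279,
       5386, 1301,  614,  455,  255,  220,  459,  883,    0,    0]), array([ 40,  45,  50,  55,  60,  65,  70,  75,  80,  85,  90,  95, 100,
       105, 110, 115, 120, 125, 130, 135, 140, 145]))
redhi [632.50006384 124.94768373 129.88966398] [611.94315665  82.90229662 125.5517306 ] [725.40624957 131.39654793 373.18093555]
redlo [526.40205621 -32.51433652  96.01485399] [508.71855254 -60.55333807  50.99255047] [576.42387267 140.96157237 101.07603458]
5919 [ 494.32649761 -163.77491535] [684.89625913 126.20714453]
[589.89553813 -71.99382353] [ 0.000e+00 -2.000e-01 -4.000e-01 -4.000e-01  1.103e+02  1.116e+02
  1.122e+02  1.025e+02 -5.000e-01 -8.000e-01 -1.100e+00  6.000e-01
  1.000e-01  2.000e-01  1.000e-01  1.000e-01  6.000e-01  2.000e-01
  8.000e-01  3.000e-01 -1.100e+00  1.000e-01  9.000e-01  9.000e-01
  8.000e-01  8.000e-01  9.000e-01  1.000e-01 -1.000e-01 -0.000e+00
  1.000e-01 -1.000e-01 -6.000e-01 -3.000e-01 -4.000e-01 -4.000e-01
 -1.000e-01]
slotL1 [516.7 -29.5  98. ]
slotL1in [540. -40.  98.]
slotL2 [506.5 -53.5  98. ]
slotL2in [531.5 -62.7  98. ]
barline [611.7  33.9 103. ]
tabL [613.4 129.  129. ]
tabR [659.6 118.3 129. ]
```

View pics/crop0.png

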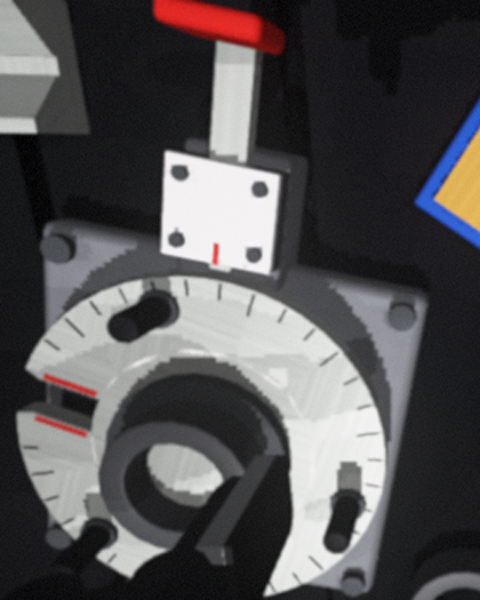

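Stage axis is at (589.9,-72.0), the bar points to about 77° in world, and the slot is at about 159°. The disc therefore has to turn about 82° clockwise. I'll push post_c, which is at about 99°, from behind with the fingers shut.

Request:
arm_command:
  moves: "1 -0.1 -3 0 0 0 -0.1; 1 -0.2 -6.5 0 0 0 -0.2; 1 -0.3 -10 0 0 0 -0.3; 1 -0.4 -13 0 0 0 -0.4; 1 -0.5 -15.5 0 0 0 -0.5; 1 -0.57 -17.5 0 0 0 -0.6; 1 -0.57 -18.3 0 0 0 -0.63; 1 -0.57 -18.3 0 0 0 -0.63; 1 -0.57 -18.3 0 0 0 -0.63"

```text
time_s: 0.9
position: [542.1, -5.8, 231.5]
tool_rot: [0.454, 0.891, 0.0, 0.0]
ft_force: [0.3, 0.4, -0.6]
grip_width: -0.1
```

```bash
cat >> h.py <<'E'
from scipy.spatial.transform import Rotation as Ro
def go(x,y,z,th):
    s=arm.get_state();R=Ro.from_quat(s['tool_rot']).as_matrix();c=np.degrees(np.arctan2(R[1,1],R[0,1]))
    print('t',s['time_s'],'pos',s['position'].round(1),'th',round(c,1),'tilt',R[2,2].round(4),'w',s['grip_width'],'F',s['ft_force'].round(1))
    print('shift cm',(R.T@(np.array([x,y,z])-s['position'])/10).round(2),'rotz',round(-np.radians(th-c),3))
E
python3 - <<'E'
from h import *
go(541.7,-5.7,114,36)
E
```

```text
t 0.9 pos [542.1  -5.8 231.5] th 36.0 tilt -1.0 w -0.12341120080385841 F [ 0.3  0.4 -0.6]
shift cm [ 0.04 -0.03 11.75] rotz 0.001
```

Request:
arm_command:
  moves: "1 0 0 3 0 0 0; 1 0 0 6 0 0 0; 1 0 0 8.5 0 0 0; 1 0 0 10 0 0 0; 1 0 0 11 0 0 0; 1 0 0 11.7 0 0 0; 1 0 0 11.7 0 0 0"

```text
time_s: 1.48
position: [542.3, -5.6, 113.1]
tool_rot: [0.453, 0.891, -0.0, -0.001]
ft_force: [-0.4, -0.6, 0.6]
grip_width: -0.3
```

Run:
```python
from h import *
a=snap('side','side1');w=snap('wrist','wrist1');s=a[2]
u,v=proj(s,[590,-72,110]).astype(int);print(u,v)
c=cv2.resize(a[0][max(v-75,0):v+75,u-100:u+100],(400,300),interpolation=cv2.INTER_CUBIC)
cv2.imwrite('pics/c1.png',np.hstack([c,cv2.resize(w[0],(400,300))]))
# arc shifts from the present pose; finger angle phi about axis
phi=126
for p in range(phi,30,-4):
    def P(q):q=np.radians(q);return np.array([589.9,-72])+82*np.array([np.cos(q),np.sin(q)])
    D=P(p)-P(126);th=np.radians(36);print(p,(D@[-np.sin(th),np.cos(th)]/10).round(2),(D@[np.cos(th),np.sin(th)]/10).round(2),round(np.radians(126-p),3))
go(0,0,114,36)
```

```text
294 232
126 0.0 0.0 0.0
122 -0.02 0.57 0.07
118 -0.08 1.14 0.14
114 -0.18 1.7 0.209
110 -0.32 2.26 0.279
106 -0.49 2.8 0.349
102 -0.71 3.34 0.419
98 -0.96 3.85 0.489
94 -1.25 4.35 0.559
90 -1.57 4.82 0.628
86 -1.92 5.27 0.698
82 -2.3 5.7 0.768
78 -2.71 6.09 0.838
74 -3.15 6.46 0.908
70 -3.61 6.8 0.977
66 -4.1 7.1 1.047
62 -4.61 7.37 1.117
58 -5.13 7.6 1.187
54 -5.67 7.8 1.257
50 -6.22 7.96 1.326
46 -6.78 8.08 1.396
42 -7.34 8.16 1.466
38 -7.91 8.2 1.536
34 -8.49 8.2 1.606
t 1.5833 pos [543.   -5.6 114.7] th 36.1 tilt -1.0 w -0.5547904680478944 F [-0.3 -0.2  0.2]
shift cm [ 32.43 -43.55   0.  ] rotz 0.002
```

View pics/c1.png

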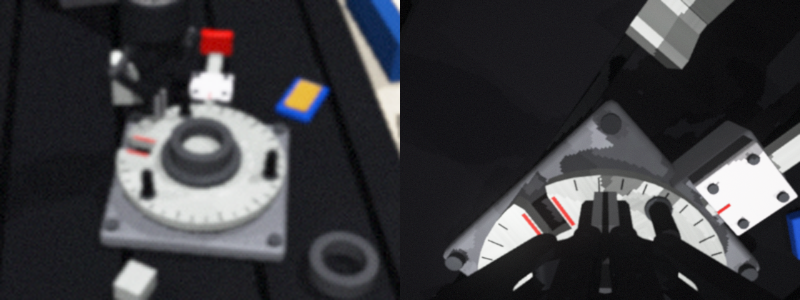

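The fingers are down between the slot and post_c, clear of both. Pushing along the arc now.

Request:
arm_command:
  moves: "1 -0.02 0.57 0 0 0 0.07; 1 -0.08 1.14 0 0 0 0.14; 1 -0.18 1.7 0 0 0 0.209; 1 -0.32 2.26 0 0 0 0.279; 1 -0.49 2.8 0 0 0 0.349; 1 -0.71 3.34 0 0 0 0.419; 1 -0.96 3.85 0 0 0 0.489; 1 -1.25 4.35 0 0 0 0.559; 1 -1.57 4.82 0 0 0 0.628; 1 -1.57 4.82 0 0 0 0.628"

```text
time_s: 2.42
position: [591.9, 10.1, 115.7]
tool_rot: [0.707, 0.707, 0.001, 0.001]
ft_force: [0.9, 1.0, -0.6]
grip_width: -0.2
```

```bash
cat >> h.py <<'E'
A=np.array([589.9,-72])
def disc(d,p,m,show=True):
    # red slot lines on the disc top
    R=(p[:,:,2]>110)&(p[:,:,1]<75)&(p[:,:,0]<75)
    v,u=np.nonzero(R);X=np.array([atz(m,a,b,98)[:2] for a,b in zip(u,v)])-A
    r=np.hypot(*X.T);k=(r<97)&(r>45);X=X[k]
    print('n',len(X),'slot centroid ang',np.degrees(np.arctan2(*X.mean(0)[::-1])).round(2),'r',np.hypot(*X.mean(0)).round(1))
    return X
E
python3 - <<'E'
from h import *
go(589.9,10,114,0)
for n in('scene','side','wrist'):
    p,d,m=snap(n,n+'2');disc(d,p,m)
E
```

```text
t 2.4167 pos [591.9  10.1 115.7] th 0.0 tilt -1.0 w -0.18394116650027006 F [ 0.9  1.  -0.6]
shift cm [-0.01 -0.2   0.17] rotz 0.001
n 0 slot centroid ang nan r nan
n 2 slot centroid ang 140.86 r 68.8
n 56 slot centroid ang 143.01 r 77.0h.py:30: RuntimeWarning: Mean of empty slice.
  print('n',len(X),'slot centroid ang',np.degrees(np.arctan2(*X.mean(0)[::-1])).round(2),'r',np.hypot(*X.mean(0)).round(1))
  ret = um.true_divide(
```

Run:
```python
from h import *
p,d,m=load('wrist2')
R=((p[:,:,2].astype(int)-p[:,:,1])>40)
v,u=np.nonzero(R)
for a,b in list(zip(u,v))[::6]:
    x=atz(m,a,b,98)[:2]-A
    if np.hypot(*x)<100:print(a,b,x.round(0),np.degrees(np.arctan2(x[1],x[0])).round(1))
phi=90
for q in range(90,26,-4):
    def P(q):q=np.radians(q);return A+82*np.array([np.cos(q),np.sin(q)])
    D=P(q)-P(90);print(q,(D[1]/10).round(2),(D[0]/10).round(2),round(np.radians(90-q),3))
```

```text
186 290 [-48.  70.] 124.2
185 292 [-48.  69.] 124.9
184 293 [-49.  69.] 125.4
190 293 [-46.  69.] 123.8
188 294 [-47.  68.] 124.6
186 295 [-48.  68.] 125.4
192 295 [-45.  68.] 123.7
190 296 [-46.  67.] 124.5
188 297 [-47.  66.] 125.3
194 297 [-44.  66.] 123.6
192 298 [-45.  66.] 124.4
189 299 [-47.  65.] 125.6
195 299 [-44.  65.] 123.8
193 300 [-45.  65.] 124.7
191 301 [-46.  64.] 125.5
197 301 [-43.  64.] 123.7
195 302 [-44.  64.] 124.6
193 303 [-45.  63.] 125.5
199 303 [-42.  63.] 123.6
197 304 [-43.  62.] 124.5
203 304 [-40.  62.] 122.6
200 305 [-41.  62.] 123.8
198 306 [-42.  61.] 124.8
204 306 [-39.  61.] 122.8
202 307 [-41.  61.] 123.7
200 308 [-42.  60.] 124.7
206 308 [-39.  60.] 122.7
204 309 [-40.  59.] 123.6
202 310 [-41.  59.] 124.6
208 310 [-38.  59.] 122.6
206 311 [-39.  58.] 123.5
203 312 [-40.  58.] 124.9
209 312 [-37.  58.] 122.8
206 313 [-39.  57.] 124.1
212 313 [-36.  57.] 122.0
210 314 [-37.  57.] 123.0
208 315 [-38.  56.] 124.0
214 315 [-35.  56.] 121.8
212 316 [-36.  55.] 122.9
210 317 [-37.  55.] 123.9
216 317 [-34.  55.] 121.7
213 318 [-35.  54.] 123.1
219 318 
[... 611 characters left out ...]
42.6
161 331 [-63.  46.] 143.4
167 331 [-59.  46.] 142.0
165 332 [-61.  46.] 142.9
163 333 [-62.  45.] 143.8
169 333 [-59.  45.] 142.3
166 334 [-60.  45.] 143.5
164 335 [-61.  44.] 144.3
170 335 [-58.  44.] 142.9
168 336 [-59.  43.] 143.8
166 337 [-60.  43.] 144.7
172 337 [-57.  43.] 143.3
171 338 [-58.  42.] 143.9
170 339 [-58.  41.] 144.6
170 340 [-58.  41.] 145.0
172 341 [-57.  40.] 145.0
90 0.0 0.0 0.0
86 -0.02 0.57 0.07
82 -0.08 1.14 0.14
78 -0.18 1.7 0.209
74 -0.32 2.26 0.279
70 -0.49 2.8 0.349
66 -0.71 3.34 0.419
62 -0.96 3.85 0.489
58 -1.25 4.35 0.559
54 -1.57 4.82 0.628
50 -1.92 5.27 0.698
46 -2.3 5.7 0.768
42 -2.71 6.09 0.838
38 -3.15 6.46 0.908
34 -3.61 6.8 0.977
30 -4.1 7.1 1.047
```

Slot is at about 133° with the fingers commanded to 90°, so they should stop near 34°. I'll push to 42° first and measure.

Request:
arm_command:
  moves: "1 -0.02 0.57 0 0 0 0.07; 1 -0.08 1.14 0 0 0 0.14; 1 -0.18 1.7 0 0 0 0.209; 1 -0.32 2.26 0 0 0 0.279; 1 -0.49 2.8 0 0 0 0.349; 1 -0.71 3.34 0 0 0 0.419; 1 -0.96 3.85 0 0 0 0.489; 1 -1.25 4.35 0 0 0 0.559; 1 -1.57 4.82 0 0 0 0.628; 1 -1.92 5.27 0 0 0 0.698"

```text
time_s: 3.4
position: [641.7, -8.0, 114.4]
tool_rot: [0.906, 0.423, -0.001, -0.001]
ft_force: [-1.6, 2.2, 1.5]
grip_width: 0.2
```

Request:
arm_command:
  moves: "1 -0.20 0.54 0 0 0 0.035; 1 -0.37 0.42 0 0 0 0.07; 1 -0.37 0.42 0 0 0 0.07"

```text
time_s: 3.65
position: [643.7, -15.5, 114.4]
tool_rot: [0.92, 0.391, 0.0, 0.0]
ft_force: [-0.2, 0.5, 0.4]
grip_width: -0.1
```

```bash
cat >> h.py <<'E'
def slot(n,f):
    p,d,m=snap(n,f)
    R=((p[:,:,2].astype(int)-p[:,:,1])>40).astype(np.uint8)
    k,lab,st,ce=cv2.connectedComponentsWithStats(R)
    for i in range(1,k):
        v,u=np.nonzero(lab==i);X=np.array([atz(m,a,b,98)[:2] for a,b in zip(u,v)])-A
        if len(X)>5 and np.hypot(*X.mean(0))<140:
            a,b=np.radians(77),0;e=np.array([np.cos(a),np.sin(a)]);g=np.array([-e[1],e[0]])
            print(n,len(X),'px',ce[i].round(0),'stage x,y',(X.mean(0)@e).round(1),(X.mean(0)@g).round(1))
E
python3 - <<'E'
from h import *
go(0,0,114,-50)
x=arm.get_state()['position'][:2]-A;print('finger ang',np.degrees(np.arctan2(x[1],x[0])),np.hypot(*x))
for n in('side','wrist'):slot(n,n+'3')
p=cv2.imread('pics/wrist3.png');q=cv2.imread('pics/side3.png')
cv2.imwrite('pics/c3.png',np.hstack([cv2.resize(q[157:307,194:394],(400,300)),cv2.resize(p,(400,300))]))
E
```

```text
t 3.65 pos [643.7 -15.5 114.4] th -43.9 tilt -1.0 w -0.053855192062323295 F [-0.2  0.5  0.4]
shift cm [-4.355e+01 -4.742e+01  1.000e-02] rotz 0.106
finger ang 46.44682543683724 78.01370044101743
side 10 px [286. 214.] stage x,y 72.3 29.8
side 8 px [296. 214.] stage x,y 77.5 6.3
wrist 118 px [162. 249.] stage x,y 107.0 5.2
wrist 348 px [206. 304.] stage x,y 71.9 4.3
wrist 196 px [166. 327.] stage x,y 70.8 29.8
```

View pics/c3.png

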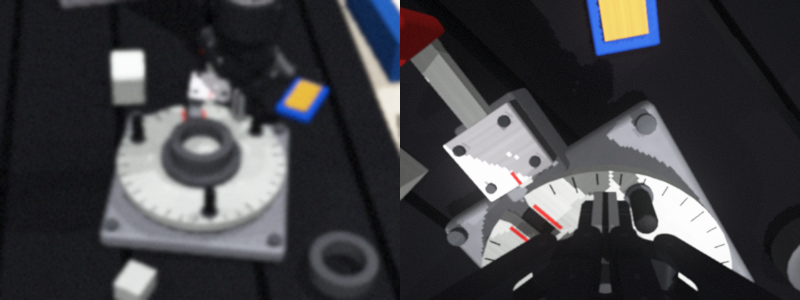

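Guide mark is at wrist pixel (162,249), slot lines at (206,304) and (166,327), so about 13° remains. I'll pin down the bar's bearing more precisely.

Run:
```python
from h import *
ang=lambda x:np.degrees(np.arctan2(x[1],x[0])).round(2)
p,d,m=load('wrist3')
x=atz(m,162,249,103)[:2]-A;print('mark3',x,ang(x))
g=[(456,150),(505,120),(533,161),(490,188)]  # guide screws, picture c3 px
G=[atz(m,(u-400)*1.4,v*1.4,104)[:2] for u,v in g];print('guide c',ang(np.mean(G,0)-A),'dirs',ang(G[0]-G[3]),ang(G[1]-G[2]),np.round(np.mean(G,0)-A,1))
p,d,m=load('wrist0')
B=[atz(m,u/1.6,v/1.6,75)[:2] for u,v in((58,248),(402,316),(353,582))]
print('base centre',(B[0]+B[2])/2,'dirs',ang(B[0]-B[1])-90,ang(B[1]-B[2]))
g=[(180,172),(260,189),(254,255),(176,240)]
G=[atz(m,u/1.6,v/1.6,104)[:2] for u,v in g];print('guide c0',ang(np.mean(G,0)-A),'dirs',ang(G[0]-G[3]),ang(G[1]-G[2]),np.round(np.mean(G,0)-A,1))
```

```text
mark3 [ 21.95643245 105.8691569 ] 78.28
guide c 78.42 dirs 79.68 74.94 [ 25.4 124.1]
base centre [590.1625311 -72.7341273] dirs 78.41999999999999 78.33
guide c0 78.1 dirs 77.86 78.52 [ 26.  123.3]
```

Four estimates agree on a bar bearing of 78.3°. The slot is at 90.4°, so 12° remains.

Request:
arm_command:
  moves: "1 0.02 0.4 0 0 0 0.05; 1 0.03 0.8 0 0 0 0.1; 1 0.04 1.1 0 0 0 0.14; 1 0.04 1.4 0 0 0 0.18; 1 0.04 1.6 0 0 0 0.2; 1 0.04 1.6 0 0 0 0.2; 1 0.04 1.6 0 0 0 0.2"

```text
time_s: 4.33
position: [654.8, -25.3, 114.0]
tool_rot: [0.954, 0.298, -0.001, -0.0]
ft_force: [-1.7, 0.0, -0.4]
grip_width: -0.0
```

```bash
sed -i 's/np.radians(77)/np.radians(78.3)/' h.py
python3 - <<'E'
from h import *
go(0,0,114,-55)
x=arm.get_state()['position'][:2]-A;print('finger ang',np.degrees(np.arctan2(x[1],x[0])),np.hypot(*x))
for n in('side','wrist'):slot(n,n+'4')
E
```

```text
t 4.3333 pos [654.8 -25.3 114. ] th -55.3 tilt -1.0 w -0.04053391873435762 F [-1.7  0.  -0.4]
shift cm [-52.39 -39.37   0.08] rotz -0.005
finger ang 35.70518690291683 79.97633616657099
side 8 px [290. 214.] stage x,y 76.2 16.4
side 10 px [300. 214.] stage x,y 77.4 -7.6
wrist 118 px [131. 280.] stage x,y 107.4 3.9
wrist 340 px [203. 310.] stage x,y 71.7 -8.4
wrist 150 px [162. 334.] stage x,y 77.0 17.0
```

About 3.3° (4.5 mm at the post) remains.

Request:
arm_command:
  moves: "1 -0.01 0.15 0 0 0 0.02; 1 -0.01 0.3 0 0 0 0.04; 1 -0.02 0.43 0 0 0 0.055; 1 -0.02 0.46 0 0 0 0.055; 1 -0.02 0.46 0 0 0 0.055"

```text
time_s: 4.85
position: [658.2, -29.6, 114.2]
tool_rot: [0.962, 0.271, 0.0, 0.0]
ft_force: [-1.5, 1.3, -0.6]
grip_width: -0.4
```

Run:
```python
from h import *
go(0,0,114,-58)
x=arm.get_state()['position'][:2]-A;print('finger ang',np.degrees(np.arctan2(x[1],x[0])),np.hypot(*x))
for n in('side','wrist'):slot(n,n+'5')
```

```text
t 4.85 pos [658.2 -29.6 114.2] th -58.5 tilt -1.0 w -0.4267045833993384 F [-1.5  1.3 -0.6]
shift cm [-5.458e+01 -3.690e+01  1.000e-02] rotz -0.009
finger ang 31.84700529320535 80.37337746953123
side 8 px [292. 214.] stage x,y 76.8 11.7
side 11 px [303. 214.] stage x,y 77.7 -13.1
wrist 115 px [122. 288.] stage x,y 107.7 4.1
wrist 344 px [202. 310.] stage x,y 71.0 -13.2
wrist 155 px [162. 333.] stage x,y 77.7 11.7
```

The slot now faces the bar (-0.7 mm). Back off and lift.

Request:
arm_command:
  moves: "1 0 -0.5 0 0 0 0; 1 0 -1 0 0 0 0; 1 0 -1 2.0e-1 0 0 0; 1 0 -1 -2 0 0 0; 1 0 -1 -5 0 0 0; 1 0 -1 -8 0 0 0; 1 0 -1 -8 0 0 0"

```text
time_s: 5.53
position: [657.6, -21.9, 200.6]
tool_rot: [0.962, 0.271, 0.006, 0.002]
ft_force: [0.4, -0.3, 0.9]
grip_width: -0.0
```

Run:
```python
from h import *
e=np.array([np.cos(np.radians(78.3)),np.sin(np.radians(78.3))])
go(*(A+250*e),194,-11.7)
p,d,m=snap('side','side6');slot('side','side6')
```

```text
t 5.5333 pos [657.6 -21.9 200.6] th -58.5 tilt -0.9999 w -0.026618791549643448 F [ 0.4 -0.3  0.9]
shift cm [  8.71 -17.49   0.63] rotz -0.817
side 8 px [292. 214.] stage x,y 76.8 11.7
side 9 px [303. 214.] stage x,y 77.2 -12.6
```

Request:
arm_command:
  moves: "1 1 -2 0 0 0 -0.1; 1 2 -4 0 0 0 -0.2; 1 3 -6.5 0 0 0 -0.3; 1 4.3 -9 0 0 0 -0.4; 1 5.5 -11.5 0 0 0 -0.5; 1 7 -14 0 0 0 -0.6; 1 8 -16 0 0 0 -0.7; 1 8.7 -17.5 0 0 0 -0.8; 1 8.7 -17.5 0 0 0 -0.82; 1 8.7 -17.5 0 0 0 -0.82"

```text
time_s: 6.47
position: [634.6, 174.7, 192.9]
tool_rot: [0.774, 0.633, -0.001, -0.001]
ft_force: [-0.1, -1.4, -0.5]
grip_width: -0.2
```

Run:
```python
from h import *
e=np.array([np.cos(np.radians(78.3)),np.sin(np.radians(78.3))])
go(*(A+245*e),110,-11.7)
p,d,m=snap('wrist','wrist7');q=cv2.imread('pics/side6.png')
z,_,ms=snap('side','side7')
cv2.imwrite('pics/c7.png',np.hstack([p[:,:],cv2.resize(z[100:310,200:400],(400,420))])[:, :960]);im=cv2.imread('pics/c7.png');cv2.imwrite('pics/c7.png',cv2.resize(im,(800,350)))
# red tab pixels by depth from scene
for n in('wrist','scene'):
    p,d,m=(p,d,m) if n=='wrist' else snap('scene','scene7')
    v,u=np.nonzero((p[:,:,2].astype(int)-p[:,:,1])>90)
    X=np.array([atd(m,d,a,b) for a,b in zip(u,v) if d[b,a]>0]);g=np.array([-e[1],e[0]])
    S=np.c_[(X[:,:2]-A)@e,(X[:,:2]-A)@g,X[:,2]];S=S[(abs(S[:,0]-203)<15)&(abs(S[:,1])<40)]
    if len(S):print(n,len(S),np.percentile(S,[2,50,98],axis=0).round(1))
```

```text
t 6.4667 pos [634.6 174.7 192.9] th -11.4 tilt -1.0 w -0.24355068149149015 F [-0.1 -1.4 -0.5]
shift cm [-0.56  0.64  8.29] rotz 0.005
wrist 245 [[201.4 -20.5  98.3]
 [207.1 -16.9 106.9]
 [208.   18.3 128.8]]
scene 51 [[196.3 -18.6 124.9]
 [203.5  -1.6 127.9]
 [208.1  17.4 131.4]]
```

View pics/c7.png

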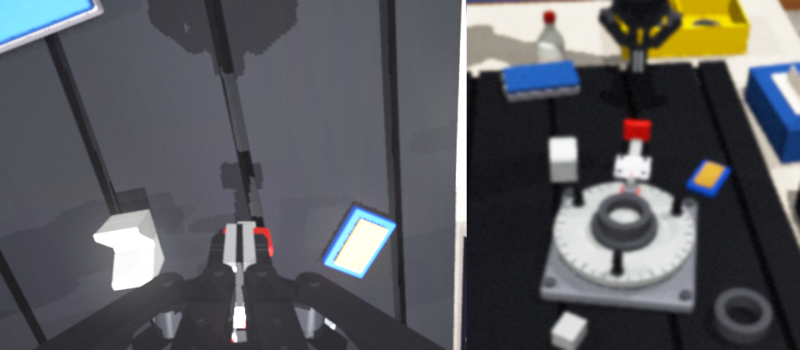

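The tab measures x 198–208 and is centred within 1 mm, with its top at z = 129, which confirms the stage frame. Descend behind it.

Request:
arm_command:
  moves: "1 -0.2 0.3 1 0 0 0; 1 -0.5 0.6 3 0 0 0; 1 -0.5 0.64 5 0 0 0; 1 -0.5 0.64 7 0 0 0; 1 -0.5 0.64 8.3 0 0 0; 1 -0.5 0.64 8.3 0 0 0; 1 -0.5 0.64 8.3 0 0 0"

```text
time_s: 7.2
position: [640.5, 166.7, 110.4]
tool_rot: [0.775, 0.632, -0.001, -0.0]
ft_force: [-0.7, -0.8, -0.1]
grip_width: -0.1
```

Run:
```python
from h import *
e=np.array([np.cos(np.radians(78.3)),np.sin(np.radians(78.3))])
go(*(A+220*e),110,-11.7);go(*(A+168*e),110,-11.7)
```

```text
t 7.2 pos [640.5 166.7 110.4] th -11.6 tilt -1.0 w -0.08873544106431112 F [-0.7 -0.8 -0.1]
shift cm [-2.4  -0.12  0.04] rotz 0.002
t 7.2 pos [640.5 166.7 110.4] th -11.6 tilt -1.0 w -0.08873544106431112 F [-0.7 -0.8 -0.1]
shift cm [-7.6  -0.13  0.05] rotz 0.002
```

Request:
arm_command:
  moves: "1 -0.5 0 0 0 0 0; 1 -1 -0.1 0 0 0 0; 1 -1.5 -0.1 0 0 0 0; 1 -2 -0.1 0 0 0 0; 1 -2.3 -0.1 0 0 0 0; 1 -2.6 -0.1 0 0 0 0; 1 -2.9 -0.1 0 0 0 0; 1 -3.2 -0.1 0 0 0 0; 1 -3.5 -0.1 0 0 0 0; 1 -3.8 -0.1 0 0 0 0"

```text
time_s: 8.03
position: [632.7, 132.0, 111.7]
tool_rot: [0.774, 0.633, 0.001, -0.0]
ft_force: [0.5, 4.1, 2.0]
grip_width: -0.3
```

Request:
arm_command:
  moves: "1 -0.2 0 0 0 0 0; 1 -0.4 0 0 0 0 0; 1 -0.6 0 0 0 0 0; 1 -0.8 0 0 0 0 0; 1 -1 0 0 0 0 0; 1 -1.2 0 0 0 0 0; 1 -1.4 0 0 0 0 0; 1 -1.6 0 0 0 0 0; 1 -1.8 0 0 0 0 0; 1 -2 0 0 0 0 0"

```text
time_s: 8.87
position: [628.3, 110.8, 111.3]
tool_rot: [0.774, 0.633, 0.0, 0.0]
ft_force: [0.7, 3.0, 2.1]
grip_width: -0.3
```

```bash
cat >> h.py <<'E'
e=np.array([np.cos(np.radians(78.3)),np.sin(np.radians(78.3))]);g=np.array([-e[1],e[0]])
def tab(n,f):
    p,d,m=snap(n,f)
    v,u=np.nonzero((p[:,:,2].astype(int)-p[:,:,1])>90)
    X=np.array([atd(m,d,a,b) for a,b in zip(u,v) if d[b,a]>0])
    S=np.c_[(X[:,:2]-A)@e,(X[:,:2]-A)@g,X[:,2]];S=S[(abs(S[:,0]-183)<40)&(abs(S[:,1])<40)&(S[:,2]>105)]
    if len(S):print(n,len(S),np.percentile(S,[2,50,98],axis=0).round(1))
E
python3 - <<'E'
from h import *
go(*(A+168*e),110,-11.7);print('tcp stage',(arm.get_state()['position'][:2]-A)@np.c_[e,g]);tab('scene','s8');tab('wrist','w8')
E
```

```text
t 8.8667 pos [628.3 110.8 111.3] th -11.5 tilt -1.0 w -0.3426333416914955 F [0.7 3.  2.1]
shift cm [-1.88 -0.06  0.13] rotz 0.003
tcp stage [186.8382109   -0.57305751]
scene 7 [[169.6 -17.8 127.6]
 [171.4 -12.9 128.1]
 [175.3  -9.2 129.1]]
wrist 249 [[174.3 -19.8 105.7]
 [175.3  16.6 115.7]
 [198.6  18.9 185.8]]
```

Push face is at 175.5, with about 7.5 mm to go and 3–4 N on the tool.

Request:
arm_command:
  moves: "1 -0.2 0 0 0 0 0; 1 -0.4 0 0 0 0 0; 1 -0.5 0 0 0 0 0; 1 -0.6 0 0 0 0 0; 1 -0.65 0 0 0 0 0; 1 -0.7 0 0 0 0 0; 1 -0.7 0 0 0 0 0"

```text
time_s: 9.55
position: [626.9, 104.1, 111.2]
tool_rot: [0.774, 0.633, -0.0, 0.0]
ft_force: [1.0, 2.7, 0.8]
grip_width: 0.1
```

Request:
arm_command:
  moves: "1 -0.04 0 0 0 0 0; 1 -0.08 0 0 0 0 0; 1 -0.12 0 0 0 0 0; 1 -0.12 0 0 0 0 0"

```text
time_s: 9.88
position: [626.6, 102.9, 111.2]
tool_rot: [0.774, 0.633, -0.0, 0.0]
ft_force: [0.9, 2.0, 0.3]
grip_width: -0.3
```

Run:
```python
from h import *
go(*(A+168*e),110,-11.7);print('tcp stage',(arm.get_state()['position'][:2]-A)@np.c_[e,g]);tab('wrist','w9')
```

```text
t 9.8833 pos [626.6 102.9 111.2] th -11.5 tilt -1.0 w -0.2516968531406864 F [0.9 2.  0.3]
shift cm [-1.07 -0.05  0.12] rotz 0.003
tcp stage [178.72650266  -0.47074567]
wrist 199 [[167.  -19.6 105.4]
 [167.9  16.8 114.4]
 [186.   18.7 131.2]]
```

About at 168, but no stop felt yet. Creep until the hard stop shows in the force.

Request:
arm_command:
  moves: "1 -0.05 0 0 0 0 0; 1 -0.1 0 0 0 0 0; 1 -0.1 0 0 0 0 0"

```text
time_s: 10.18
position: [626.4, 101.9, 111.2]
tool_rot: [0.775, 0.633, -0.0, 0.0]
ft_force: [1.6, 3.0, 0.7]
grip_width: 0.2
```

Request:
arm_command:
  moves: "1 -0.05 0 0 0 0 0; 1 -0.1 0 0 0 0 0; 1 -0.1 0 0 0 0 0"

```text
time_s: 10.43
position: [626.4, 101.9, 111.3]
tool_rot: [0.774, 0.633, 0.0, -0.0]
ft_force: [1.8, 4.7, -0.9]
grip_width: -0.1
```

Request:
arm_command:
  moves: "1 -0.05 0 0 0 0 0; 1 -0.1 0 0 0 0 0; 1 -0.1 0 0 0 0 0"

```text
time_s: 10.68
position: [626.4, 101.9, 111.3]
tool_rot: [0.774, 0.633, 0.001, -0.0]
ft_force: [2.4, 5.5, -1.6]
grip_width: 0.0
```

The position held still through 2 mm more command while the force rose, so that is the hard stop. Retract and lift.

Request:
arm_command:
  moves: "1 1 0 0 0 0 0; 1 2.5 0 0 0 0 0; 1 4.5 0 0 0 0 0; 1 6 0 0 0 0 0; 1 7 0 -3 0 0 0; 1 7 0 -6 0 0 0; 1 7 0 -10 0 0 0; 1 7 0 -12 0 0 0; 1 7 0 -12 0 0 0; 1 7 0 -12 0 0 0"

```text
time_s: 11.52
position: [640.5, 169.1, 232.7]
tool_rot: [0.774, 0.633, 0.001, 0.001]
ft_force: [-0.1, -0.1, -1.3]
grip_width: 0.0
```

Run:
```python
from h import *
go(0,0,0,0);tab('scene','s10');tab('side','sd10');slot('side','side10')
p=cv2.imread('pics/side10.png')[120:310,190:400];q=cv2.imread('pics/wrist7.png')
s=cv2.imread('pics/s10.png')[120:280,160:360]
cv2.imwrite('pics/c10.png',np.hstack([cv2.resize(p,(400,360),interpolation=cv2.INTER_CUBIC),cv2.resize(s,(400,360),interpolation=cv2.INTER_CUBIC)]))
```

```text
t 11.5167 pos [640.5 169.1 232.7] th -11.5 tilt -1.0 w 0.016999424435620764 F [-0.1 -0.1 -1.3]
shift cm [-29.34 -59.45  23.13] rotz -0.2
scene 42 [[157.9 -18.8 124.9]
 [163.6  -0.5 128.3]
 [167.5  15.1 130.8]]
side 145 [[154.6 -18.9 105.4]
 [158.3  -1.1 119.7]
 [165.4  19.  130.1]]
side 8 px [292. 214.] stage x,y 76.8 11.7
side 10 px [303. 214.] stage x,y 77.3 -12.9
```

View pics/c10.png

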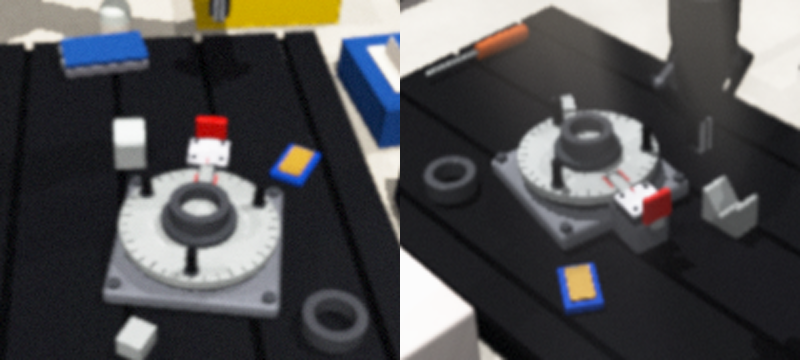

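The tab is against the guide, at x 158–168 against 198–208 at the start, and the bar lies in the slot. The slot lines sit at y = +11.7 and -12.9, the ring is centred, and the bystanders look undisturbed. The robot is clear.

```bash
python3 -c "
from cell import arm
print(arm.hand_in())"
```

```text
the job is handed in; nothing more can be done
None
```

The stage is locked and the job is handed in; no verdict was reported. I turned the disc about 81° clockwise by post_c with shut fingers. I then pushed the red tab until the bar reached its hard stop, and moved clear.

| Check | Result |
|---|---|
| Bar travel | Tab went from x 198–208 to 158–168 mm, the full 40 mm; at the end the tool stayed put while the force rose |
| Slot | About 0.6 mm off the bar line, measured in the side view at 77 mm from the axis |
| Force | Highest wrist-force reading at the ends of the moves was about 6 N |
| Ground ring | Looks flat and centred in the last pictures (judged by eye) |
| Bystanders | Those in the last pictures look unmoved; I did not measure them, and the gauge block and cleaner are only partly or not clearly in view |
| Robot | About 120 mm above and 70 mm back from the tab, with no contact force |

- **Disagreement between checks:** the first estimate of the bar's direction (77°) was 1.3° off the later ones. I used 78.3°, and the tab position confirmed it. The side camera's depth placed the tab about 2–3 mm nearer the disc than the scene camera did.
- **Time:** the whole job took about 11.5 s of the 61 s allowed.

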